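Bring the sugar to the tea glass

ROBOT

A 6-joint arm with a two-finger parallel gripper is mounted at the origin on the work surface. World frame = base frame: x ahead of the robot, y to its left, z up, the work surface at z = 0. Lengths are in mm, angles in degrees, forces in N, time in s.
With the tool pointing down it reaches from about 350 to 850 mm from the base axis. Payload 8.1 kg.
Tool frame: the origin (TCP) lies midway between the tips of the shut fingers; the grasp point (between the pads) lies 19 mm behind it (r.grasp_offset is the distance from the TCP to the grasp point, in mm); z points along the fingers, x is the direction in which the jaws open and shut, and the axes are right-handed (so a half turn about z gives the same grasp; the last joint's range is limited). The gripper opens to 85 mm and grips with 20 to 120 N. Pads are 22 mm wide; open, the fingers measure 114 mm over their backs; the gripper's body (76 mm by 85 mm) begins 54 mm behind the grasp point. The pads swing forward as they close: fully open they stand 13 mm farther back than shut.
Start: joints at [-77.43, 7.471, 85.268, -0, 87.261, -4.893], TCP at [180.082, -572.342, 205.292] pointing down, gripper open.
Joint ranges: [-169.43, 169.43], [-51.17, 129.36], [1.28, 143.12], [-76.62, 256.62], [0, 156.53], [-152.29, 152.29]. Speed limits (degrees/s): [136.94, 136.94, 159.86, 180, 180, 180].

INTERFACE

Orientations are given as [roll, pitch, yaw] about the fixed x, y, z axes, in that order (R = Rz(yaw) Ry(pitch) Rx(roll)).
In Python, from bench import r, optics, hand_in gives the robot as it stands.
- The arm moves only by the shell command python3 -m pendant 'ROWS' [FORCE]. ROWS is JSON, a list of rows, each a list of 5 numbers: the opening, from 0 (shut) to 1 (fully open), then the shift along the tool's x, y, z in mm, then the turn about the tool's z in degrees. A call has 1 to 10 rows; each row shifts and turns the commanded pose from where the row before left it, along the tool's axes as they then stand; what a row does not reach is not made up. A row lasts 1/10 s, in which the tool goes at most 50 mm and 8.59 degrees, less where a joint would pass 70% of its speed; a pose out of reach is approached as far as the arm can. A call with a gripper value outside its range is refused whole. The fingers move at their own pace and stop on an object; FORCE is the grip in N (left out, the last holds). Time passes only in rows, so rows that do not move let the fingers close. It gives the time, the measured TCP pose, the force and the opening at its end, in the units of the state.
- r.sense(): the state, without advancing time (a new reading comes with each control period).
- optics.snapshot(name): name is "scene" or "top" or "wrist"; returns (picture, depth): 400x640x3 uint8, blue, green, red; 400x640 float32, mm along the optical axis (not along the pixel's ray), 0 where there is no reading.
- optics.camera_params(name): a dict with "camera_matrix" (3x3 intrinsics, pixels), "eye" and "orientation" of the camera in the world. Camera axes: x right, y down, z forward; pixel columns grow to the right and rows downward; lengths in mm; the calibration is good to about 2 mm. A picture is of the moment at which its call begins: read the wrist's pose just before it. camera_params takes no time and is no camera call; for the wrist camera it gives the pose at the moment of the call.
- hand_in(): hands the job in, once; it reports no verdict.
Trained networks look in the newest picture that a camera, given by its name, has taken for a name from the list of things; names that differ only in an ending like _2 or _b are one class to them, and where a whole thing is asked for, a point or a joint stands for the part that bears it (a point fixed in the world has none). Each returns a list of dicts, best first, with "score" (0 to 1); they miss things now and then, are a little off and sometimes report something else, mostly with a low value. They report only what shows in the picture. A call takes as long as a camera call. They do not tell look-alikes from the thing itself.
- optics.search_frame(camera, query): "at" ([x, y, z] in mm, in world coordinates, good to about 4 mm: the middle of the surface that is visible of it).
The state is a dict: "time": time; "joint_pos": joint angles; "qd": joint speeds; "joint_efforts": joint torques, N m; "tool_pos": TCP position; "tcp_rot": TCP orientation; "ft_force": force on the tool from outside, world axes, zero at the start; "wrist_torque": the same for the moment, N m; "finger_gap": finger opening in mm.
Only numpy, scipy, OpenCV 4.12 (cv2) and the standard library are available. Lean on these libraries where they do the work, as an engineer would, in place of code of your own. Each camera call takes 0.05 s, during which the arm holds its last target. There are 200 camera calls.

TASK

Get a tea glass ready for sugar: first slide the tumbler across the counter, without lifting it, until its whole foot stands inside the round stone rest set in the counter in front of the carousel. Then turn the carousel until the sugar pot faces front, squarely towards the centre of that rest, with the jars riding upright on the tray and the other things on the counter left where they are. Finish with the gripper closed on the handle at the top of its post, holding the carousel still.

Things in the scene. Friction and masses are not known exactly. Their poses are not given: they have to be found in the camera images.
- rest_center (a point): Centre of the glass rest: a round dark stone disc with a thin brass rim, 120 mm across, let flush into the plaster counter (nothing stands up; the tumbler slides over its edge). Origin at its centre at counter height. Its x axis points level to the carousel's axis, which stands exactly 225 mm away along +x, and z is up.
- tumbler_center (a point): Squat tumbler of thick green-tinted glass, the only drinking glass, open at the top: straight upright wall 76 mm across and 76 mm high, wall 4 mm, foot 70 mm across, 0.2 to 0.35 kg. The point is on its axis, half-way up (38 mm above its underside); z is up along its axis. It slides on the counter with a friction coefficient of 0.5 to 0.7.
- carousel: The spice carousel, fixed base on rubber feet, 190 mm across; above it a round beech tray 260 mm across, floor 37 mm above the counter, rim 12 mm above that floor. Five white ceramic jars stand loose on it round a steel post. Nothing on it but post and handle rises above 142 mm. Origin on the turning axis at counter height, z up; its heading means nothing (front is the side towards the rest).
- handle (a point): Turning handle: a beech block 66 mm long, 20 mm thick, 34 mm high, fixed across the top of the 14 mm post and turning with the tray about the upright axis through its centre. The point is the block's centre, 192 mm above the counter; x along the 66 mm length, y across the 20 mm thickness, z up.
- tray (a joint): Angle of the tray about the post (rad), growing counter-clockwise seen from above; its start value says nothing of where the jars stand. It turns freely either way (12 rad each way from zero) on a light bearing with about 0.03 N m of friction. The jars ride round with the tray when it is turned smoothly.
- pot_center (a point): The sugar pot: closed white ceramic pot, bellied, 66 mm across, with a domed lid and a ball knob of 18 mm, 104 mm high in all; the only one of the five jars with a domed, knobbed lid. It stands loose on the tray, its axis 85 mm from the carousel's axis. The point is on its axis, 50 mm above its underside; z is up.
- jar1: One of four alike white ceramic spice jars, straight, 54 mm across and 86 mm high with a flat lid, standing loose on the tray, its axis 85 mm from the carousel's axis, all five evenly spaced, 72 degrees apart. Origin at the centre of its underside, z up.
- jar2: One of four alike white ceramic spice jars, straight, 54 mm across and 86 mm high with a flat lid, standing loose on the tray, its axis 85 mm from the carousel's axis, all five evenly spaced, 72 degrees apart. Origin at the centre of its underside, z up.
- jar3: One of four alike white ceramic spice jars, straight, 54 mm across and 86 mm high with a flat lid, standing loose on the tray, its axis 85 mm from the carousel's axis, all five evenly spaced, 72 degrees apart. Origin at the centre of its underside, z up.
- jar4: One of four alike white ceramic spice jars, straight, 54 mm across and 86 mm high with a flat lid, standing loose on the tray, its axis 85 mm from the carousel's axis, all five evenly spaced, 72 degrees apart. Origin at the centre of its underside, z up.
- tin_box: Bystander: lidded tin box 89 x 129 mm, 91 mm high, standing on the counter beyond the left side of the carousel. Origin at the centre of its underside.
- pepper_mill: Bystander: turned dark wooden pepper mill, 56 mm across and 149 mm high, standing on the counter beyond the right side of the carousel. Origin at the centre of its underside.
- dip_bowl: Bystander: small open terracotta bowl, 88 mm across and 38 mm high, standing on the counter left of the rest and carousel. Origin at the centre of its underside.
Mind the look-alikes: they are no part of the job. Of the things shaped like the part that bears tumbler_center, the green glass one is meant. Leave any yellow look-alike of the part that bears pot_center alone.

How it is judged:
By the outcome, as a careful person would: the job done as asked, in the order asked, and still so for the second after the job is handed in, while the arm keeps its last pose, push and grip.
It also fails if it takes over 51 s, if anything falls off the work surface, if the arm or the gripper's body presses on something with over 40 N, if the wrist force passes 120 N, or if a joint passes its speed limit or range.

## Working session

There is one attempt and no reset: what is moved stays moved. The work goes in short steps, Python scripts to look and compute and a shell command to move; the robot and the scene stay as the last step left them, time stands still between calls to the robot, and variables do not carry over. Pictures are saved under pics/ and viewed, about 8 in all and at most 12, crops included, and the job is handed in when it is done.

```bash
mkdir -p pics; ls
cat > h.py <<'E'
import numpy as np, cv2
from bench import r, optics
def cam(n):
    p=optics.camera_params(n); return p
def snap(n,f=None):
    im,d=optics.snapshot(n)
    if f: cv2.imwrite('pics/'+f,im)
    return im,d
E
python3 - <<'E'
from h import *
for n in ("scene","top"):
    print(optics.camera_params(n)); im,d=snap(n,n+'0.png')
    for q in ("tumbler_center","pot_center","handle","carousel","jar1","dip_bowl","rest_center"):
        try: print(n,q,[(np.round(x["at"]).tolist(),round(x["score"],2)) for x in optics.search_frame(n,q)])
        except Exception as e: print(q,e)
print(r.sense())
E
```

```text
pics
{'camera_matrix': array([[378.21301175,   0.        , 317.03428801],
       [  0.        , 378.21301175, 189.08560317],
       [  0.        ,   0.        ,   1.        ]]), 'eye': array([1177.83698591, -191.37373786, 1020.49331837]), 'orientation': array([-146.49767458,   -0.83565455,   71.39724938])}
scene tumbler_center [([611.0, -377.0, 42.0], 0.95), ([591.0, -215.0, 38.0], 0.93), ([673.0, 58.0, 36.0], 0.57), ([608.0, -2.0, 119.0], 0.34)]
scene pot_center [([749.0, 66.0, 105.0], 0.98), ([758.0, 336.0, 61.0], 0.64)]
scene handle [([670.0, 57.0, 35.0], 0.67)]
scene carousel [([670.0, 54.0, 38.0], 0.94)]
scene jar1 [([679.0, 142.0, 119.0], 0.93), ([606.0, -0.0, 119.0], 0.87), ([703.0, -18.0, 122.0], 0.59), ([585.0, 110.0, 116.0], 0.53), ([817.0, -113.0, 108.0], 0.48)]
scene dip_bowl [([453.0, 183.0, 19.0], 0.55)]
scene rest_center [([482.0, -84.0, 4.0], 0.67)]
{'camera_matrix': array([[488.87097278,   0.        , 320.73834334],
       [  0.        , 488.87097278, 198.48238983],
       [  0.        ,   0.        ,   1.        ]]), 'eye': array([ 379.51224212,   23.63362919, 1393.
[... 605 characters left out ...]
([661.0, 139.0, 122.0], 0.44)]
{'time': 0.8, 'joint_pos': array([-7.74307857e+01,  7.47020292e+00,  8.52665803e+01,  1.62969092e-03,
        8.72604161e+01, -4.89145278e+00]), 'qd': array([-0.02683824,  0.00265616,  0.06207937, -0.01678515, -0.00120867,
       -0.00961628]), 'joint_efforts': array([-2.27275632e-03, -5.69262922e+01, -5.00843489e+01, -3.80063129e-04,
        9.69246939e-04,  1.63943445e-07]), 'tool_pos': array([ 180.08361141, -572.3612702 ,  205.31397711]), 'tcp_rot': array([-1.79998617e+02, -2.92921223e-03, -7.25394109e+01]), 'ft_force': array([ 0.69169994, -0.33351203, -0.10302441]), 'wrist_torque': array([0.07629803, 0.01374743, 0.00012768]), 'finger_gap': 85.2924829666305}
```

View pics/scene0.png

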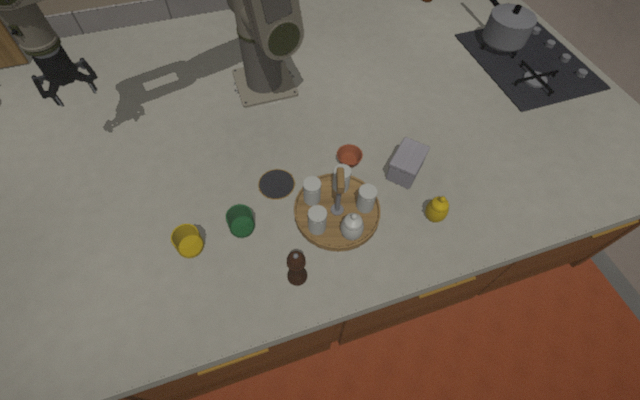

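View pics/top0.png

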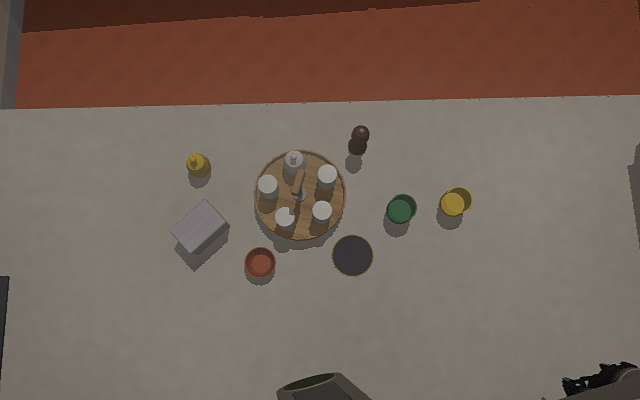

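Scene view: the green tumbler is at (238,220), the yellow one at (187,240), the rest at (277,184), and the pot at (352,226) with the handle at (340,183). In the top view the tumbler is at (401,208), the rest at (352,255), the carousel at (300,195) and the pot at (294,160). Next I measure them from colour and depth.

```bash
cat >> h.py <<'E'
from scipy.spatial.transform import Rotation as R
from scipy.optimize import least_squares
def rays(n,uv):
    p=optics.camera_params(n); uv=np.asarray(uv,float); K=p["camera_matrix"]
    d=np.c_[uv,np.ones(len(uv))]@np.linalg.inv(K).T
    return p["eye"], d@R.from_euler('xyz',p["orientation"],degrees=True).as_matrix().T
def atz(n,uv,z):
    e,d=rays(n,uv); return (e+d*((z-e[2])/d[:,2])[:,None])[:,:2]
def cloud(n,d):
    v,u=np.indices(d.shape); e,dd=rays(n,np.c_[u.ravel(),v.ravel()])
    P=e+dd*d.ravel()[:,None]; P[d.ravel()==0]=np.nan
    return P.reshape(d.shape+(3,))
def circ(P,rad=None):
    c0=np.r_[P.mean(0),rad or 50]
    f=lambda c:np.hypot(*(P-c[:2]).T)-(rad or c[2])
    s=least_squares(f,c0,loss='soft_l1',f_scale=2); return np.round(s.x,1),round(np.abs(s.fun).mean(),2)
def big(m,near=None):
    n,l,st,c=cv2.connectedComponentsWithStats(m.astype(np.uint8))
    return l==1+np.argmax(st[1:,4])
E
python3 - <<'E'
from h import *
for n in ("scene","top"):
    im,d=snap(n); P=cloud(n,d); b,g,rr=[im[...,i].astype(int) for i in range(3)]
    X,Y,Z=P[...,0],P[...,1],P[...,2]
    print(n,'counter z',np.nanmedian(Z[(abs(X-500)<60)&(abs(Y+230)<40)]))
    # rest
    m=(np.hypot(X-479,Y+82)<85)&(im.max(2)<75)&(abs(Z)<8); m=big(m)
    cs,_=cv2.findContours(m.astype(np.uint8),cv2.RETR_EXTERNAL,cv2.CHAIN_APPROX_NONE)
    c=max(cs,key=len)[:,0]; print('rest',circ(atz(n,c,0)),len(c),'centroid',atz(n,np.argwhere(m)[:,::-1],0).mean(0))
    # tumbler
    m=(g>rr+15)&(g>b+5)&(np.hypot(X-595,Y+215)<90); m=big(m)
    print('tumbler px',m.sum(), np.nanmax(Z[m]))
    t=m&(Z>70); print(' rim pts',t.sum(),circ(P[t][:,:2],37))
    cs,_=cv2.findContours(m.astype(np.uint8),cv2.RETR_EXTERNAL,cv2.CHAIN_APPROX_NONE); c=max(cs,key=len)[:,0]
    # silhouette fit of a cylinder: convex hull of projected top/bottom rings
    p=optics.camera_params(n);Rm=R.from_euler('xyz',p["orientation"],degrees=True)
    a=np.linspace(0,2*np.pi,60)
    def proj(Q): q=Rm.inv().apply(Q-p["eye"])@p["camera_matrix"].T; return q[:,:2]/q[:,2:]
    def res(x):
        Q=np.vstack([np.c_[x[0]+rd*np.cos(a),x[1]+rd*np.sin(a),0*a+z] for rd,z in((38,76),(38,6),(35,0))])
        h=cv2.convexHull(proj(Q).astype(np.float32))
        return [cv2.pointPolygonTest(h,(float(u),float(v)),True)-0.0 for u,v in c]
    s=least_squares(res,[595,-215],diff_step=1e-3,loss='soft_l1'); print(' tumbler sil',s.x,np.abs(s.fun).mean())
    # handle
    m=(Z>178)&(Z<220)&(np.hypot(X-660,Y-60)<80); print('handle',m.sum(),np.nanmean(P[m],0))
    t=m&(Z>203); q=P[t][:,:2].astype(np.float32); print(' top',cv2.minAreaRect(q), q.mean(0),len(q))
    # tray rim
    m=(Z>44)&(Z<53)&(np.hypot(X-655,Y-58)<150)&(np.hypot(X-655,Y-58)>115); print('rim',m.sum(),circ(P[m][:,:2],127.),circ(P[m][:,:2]))
    # lids
    m=((Z>117)&(Z<128)&(np.hypot(X-655,Y-58)<130)&(im.min(2)>110)).astype(np.uint8)
    k,l,st,ct=cv2.connectedComponentsWithStats(m)
    for i in range(1,k):
        if st[i,4]>25: print(' lid',P[l==i].mean(0).round(1),st[i,4])
    m=(Z>131)&(Z<146)&(np.hypot(X-740,Y-70)<50); print('knob',m.sum(),np.nanmean(P[m],0))
E
```

```text
scene counter z 0.4307069189219419
rest (array([479.8, -81.7,  53.1]), np.float64(0.88)) 86 centroid [480.70951991 -82.11116846]
tumbler px 722 80.90919136435889
 rim pts 139 (array([ 606.9, -219.9,   37. ]), np.float64(1.68))
 tumbler sil [ 602.03542771 -220.88626242] 1.0402152186820468
handle 202 [663.4027894   59.26983567 205.36280162]
 top ((657.7212524414062, 61.37787628173828), (18.872770309448242, 64.79004669189453), 69.4278793334961) [658.0475  61.4186] 160
rim 448 (array([656.8,  62.4, 127. ]), np.float64(1.8)) (array([657.2,  62.2, 126.1]), np.float64(1.69))
 lid [580.3 108.4 123.5] 119
 lid [597.    1.9 123.3] 231
 lid [671.9 145.4 123.7] 239
 lid [695.3 -14.5 123.4] 266
 lid [745.2  72.3 119.1] 63
knob 34 [742.36851131  73.68798132 138.11995436]
top counter z -0.1703129804495802
rest (array([478.8, -82.5,  54.8]), np.float64(0.67)) 110 centroid [478.64030943 -82.32704622]
tumbler px 508 82.35116943838352
 rim pts 121 (array([ 601.3, -220.6,   37. ]), np.float64(1.37))
 tumbler sil [ 602.6032105  -222.67939737] 1.2244521574213076
handle 239 [649.12140233  61.556528   205.53287613]
 top ((651.6514282226562, 61.927101135253906), (20.10744857788086, 66.37288665771484), 72.64531707763672) [650.7479    61.929386] 200
rim 553 (array([651.3,  62. , 127. ]), np.float64(1.82)) (array([651.2,  61.9, 126.2]), np.float64(1.71))
 lid [689.3 -14.4 122.6] 275
 lid [666.3 145.1 122.4] 269
 lid [590.7   2.  122.8] 290
 lid [575.3 102.6 122.7] 266
knob 34 [734.99917645  74.56146057 137.40996965]
```

```bash
python3 -m pendant '[[1,-17.3,-42.3,0,0],[1,-17.3,-42.3,0,0],[1,-17.3,-42.3,0,0],[1,-17.3,-42.3,0,0],[1,-17.3,-42.3,0,0],[1,-17.3,-42.3,0,0],[1,-17.3,-42.3,0,0],[1,-17.3,-42.3,0,0],[1,-17.3,-42.3,0,0],[1,-17.3,-42.3,0,0]]' 20
python3 -m pendant '[[1,-17.3,-42.3,0,0],[1,-17.3,-42.3,0,0],[1,0,0,0,-8],[1,0,0,0,-8],[1,0,0,0,-8],[1,0,0,0,0]]'
cat >> h.py <<'E'
def tool(dx,dy):
    y=np.radians(r.sense()["tcp_rot"][2]); c,s=np.cos(y),np.sin(y)
    return round(dx*c+dy*s,1), round(dx*s-dy*c,1)
E
python3 - <<'E'
from h import *
s=r.sense(); print(s["tool_pos"],s["tcp_rot"],s["joint_pos"])
print(optics.camera_params("wrist"))
im,d=snap("wrist","w1.png"); P=cloud("wrist",d)
print([(np.round(x["at"]).tolist(),round(x["score"],2)) for x in optics.search_frame("wrist","tumbler_center")])
b,g,rr=[im[...,i].astype(int) for i in range(3)]
m=big((g>rr+15)&(g>b+5)); t=m&(abs(P[...,2]-76)<5); print(m.sum(),t.sum(),circ(P[t][:,:2],37),circ(P[t][:,:2]))
print(tool(602.3-s["tool_pos"][0],-221.5-s["tool_pos"][1]))
E
```

```text
time: 1.9
tool_pos: [533.0, -279.0, 205.5]
tcp_rot: [-180.0, -0.0, -72.5]
ft_force: [0.0, -0.5, -0.5]
finger_gap: 85.3
time: 2.5
tool_pos: [602.1, -221.8, 205.2]
tcp_rot: [180.0, 0.0, -48.4]
ft_force: [-0.0, 0.7, 0.7]
finger_gap: 85.4
[ 602.09335939 -221.77493837  205.15659818] [ 1.79995525e+02  9.59487775e-03 -4.83833995e+01] [-2.47974194e+01  1.39030010e+01  7.80506546e+01 -2.62279272e-04
  8.80569283e+01  2.35859887e+01]
{'camera_matrix': array([[358.84081712,   0.        , 327.91543688],
       [  0.        , 358.84081712, 199.3374937 ],
       [  0.        ,   0.        ,   1.        ]]), 'eye': array([ 664.73717894, -164.75529597,  374.28605189]), 'orientation': array([ 1.60887663e+02,  7.14759717e-02, -4.83671966e+01])}
[([595.0, -221.0, 27.0], 0.88), ([624.0, -380.0, 44.0], 0.67)]
6218 1283 (array([ 602.2, -219.1,   37. ]), np.float64(1.64)) (array([ 602.3, -219.1,   35.4]), np.float64(0.97))
(np.float64(-0.1), np.float64(-0.3))
```

View pics/w1.png

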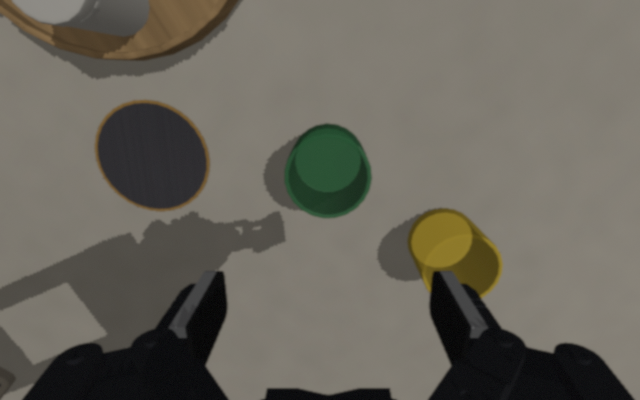

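The wrist view shows the green glass at (328,170), centred between the fingers at columns 215 and 443, with the rest at (152,155). Going down around it now.

```bash
python3 -m pendant '[[1,-1,-1,30,0],[1,0,0,35,0],[1,0,0,35,0],[1,0,0,30,0],[1,0,0,0,0],[1,0,0,10,0],[1,0,0,10,0],[1,0,0,0,0]]'
python3 -m pendant '[[1,0,0,10,0],[1,0,0,10,0],[1,0,0,10,0],[1,0,0,5,0],[1,0,0,0,0]]'
python3 -m pendant '[[0.8,0,0,0,0],[0.8,0,0,0,0],[0.8,0,0,0,0],[0.7,0,0,0,0],[0.7,0,0,0,0],[0.7,0,0,0,0]]' 20
python3 - <<'E'
from h import *
im,d=snap("wrist"); im2,_=snap("scene")
cv2.imwrite('pics/g1.png',np.hstack([cv2.resize(im,(400,250)),cv2.resize(im2[120:290,130:402],(400,250))]))
print(r.sense()["tool_pos"]); print(tool(479.3-602,-82.1+220.5), r.sense()["ft_force"])
E
```

```text
time: 3.4
tool_pos: [602.1, -220.6, 55.2]
tcp_rot: [-180.0, -0.0, -48.6]
ft_force: [0.1, 1.4, 0.0]
finger_gap: 85.4
time: 3.9
tool_pos: [601.0, -220.1, 18.7]
tcp_rot: [179.9, 0.1, -48.5]
ft_force: [-0.4, 0.1, -0.3]
finger_gap: 85.2
time: 4.5
tool_pos: [602.2, -220.6, 20.4]
tcp_rot: [-180.0, -0.0, -48.5]
ft_force: [0.2, -0.2, -1.4]
finger_gap: 74.6
[ 602.15513915 -220.56812122   20.41035384]
(np.float64(-185.0), np.float64(0.3)) [-0.35676099  0.57103336 -0.90777616]
```

View pics/g1.png

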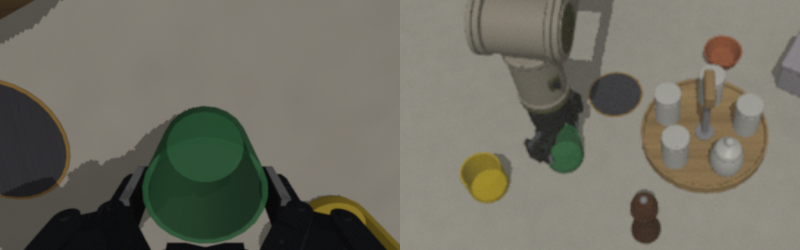

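```bash
python3 -m pendant '[[0.7,-5,0,0,0],[0.7,-10,0,0,0],[0.7,-15,0,0,0],[0.7,-20,0,0,0],[0.7,-20,0,0,0],[0.7,-20,0,0,0],[0.7,-20,0,0,0],[0.7,-20,0,0,0],[0.7,-20,0,0,0],[0.7,-15,0,0,0]]'
python3 -m pendant '[[0.7,-10,0,0,0],[0.7,-7,0,0,0],[0.7,-3,0,0,0],[0.7,0,0,0,0],[0.7,0,0,0,0]]'
python3 -m pendant '[[0.85,0,0,0,0],[0.92,0,0,0,0],[1,0,0,0,0],[1,0,0,0,0],[1,0,0,0,0]]'
python3 -m pendant '[[1,0,0,-10,0],[1,0,0,-15,0],[1,0,0,-20,0],[1,0,0,-30,0],[1,0,0,-40,0],[1,0,0,-40,0],[1,0,0,-40,0],[1,0,0,-30,0],[1,0,0,0,0]]'
python3 - <<'E'
from h import *
s=r.sense(); print(s["joint_pos"])
im,d=snap("wrist"); P=cloud("wrist",d); b,g,rr=[im[...,i].astype(int) for i in range(3)]
m=big((g>rr+15)&(g>b+5)); t=m&(abs(P[...,2]-76)<5); print(m.sum(),t.sum(),circ(P[t][:,:2],37))
im2,_=snap("top")
cv2.imwrite('pics/g2.png',np.hstack([cv2.resize(im,(400,250)),cv2.resize(im2[120:290,170:442],(400,250))]))
print(tool(654-s["tool_pos"][0],62-s["tool_pos"][1]))
E
```

```text
time: 5.6
tool_pos: [491.7, -95.8, 20.4]
tcp_rot: [-180.0, -0.0, -48.5]
ft_force: [0.6, -1.1, -0.2]
finger_gap: 75.1
time: 6.1
tool_pos: [479.5, -81.8, 20.3]
tcp_rot: [180.0, 0.1, -48.5]
ft_force: [-1.8, 3.0, 2.1]
finger_gap: 74.6
time: 6.6
tool_pos: [479.7, -82.1, 20.3]
tcp_rot: [-180.0, -0.0, -48.5]
ft_force: [0.3, 0.3, -0.6]
finger_gap: 85.5
time: 7.5
tool_pos: [482.2, -82.7, 252.0]
tcp_rot: [-179.7, -0.5, -48.5]
ft_force: [0.2, -0.7, 1.4]
finger_gap: 85.5
[-1.57349685e+01 -1.13973709e+01  9.88680296e+01 -3.64522195e-04
  9.19581011e+01  3.28009308e+01]
4812 868 (array([477.5, -79.6,  37. ]), np.float64(1.54))
(np.float64(5.4), np.float64(-224.5))
```

View pics/g2.png

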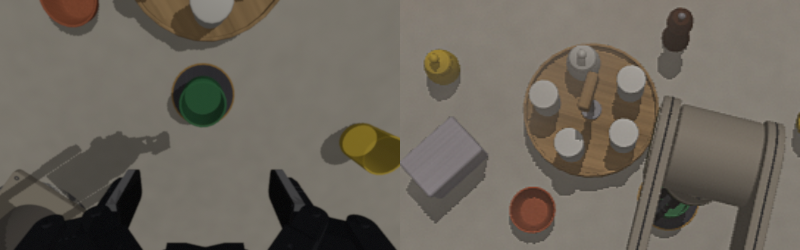

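The left panel (wrist) shows the tumbler at (203,100), inside the brass ring. The right panel (top) shows the carousel and the bystanders where they were. Next I move above the handle and align to it.

```bash
python3 -m pendant '[[1,1,-30,-10,0],[1,1,-45,-10,0],[1,1,-45,0,0],[1,1,-45,0,0],[1,1,-40,0,0],[1,0,-20,0,0],[1,0,0,0,-8],[1,0,0,0,-8.5],[1,0,0,0,-8.5],[1,0,0,0,-8.5]]'
python3 -m pendant '[[1,0,0,0,-8.5],[1,0,0,0,-8.5],[1,0,0,0,-8.5],[1,0,0,0,-8.5],[1,0,0,0,-8.5],[1,0,0,0,-8.5],[1,0,0,0,-8.5],[1,0,0,0,-8.5],[1,0,0,0,-8.5],[1,0,0,0,-8.5]]'
python3 -m pendant '[[1,0,0,0,0],[1,0,0,0,0]]'
cat > m.py <<'E'
from h import *
import sys
s=r.sense(); print(s["tool_pos"].round(1),s["tcp_rot"].round(2),s["joint_pos"].round(1))
im,d=snap("wrist",sys.argv[1]); P=cloud("wrist",d); Z=P[...,2]; X,Y=P[...,0],P[...,1]
m=(Z>203)&(Z<214)&(np.hypot(X-654,Y-62)<60); k=big(m); q=P[k][:,:2].astype(np.float32)
print('handle',cv2.minAreaRect(q),q.mean(0),Z[k].mean(),len(q))
w,v=np.linalg.eigh(np.cov(q.T)); print('long axis deg',np.degrees(np.arctan2(*v[::-1,1]))%180)
m=(Z>44)&(Z<53)&(abs(np.hypot(X-654,Y-62)-127)<15); print('rim',m.sum(),circ(P[m][:,:2],127.))
m=((Z>117)&(Z<128)&(np.hypot(X-654,Y-62)<130)&(im.min(2)>90)).astype(np.uint8)
k,l,st,ct=cv2.connectedComponentsWithStats(m)
for i in range(1,k):
    if st[i,4]>40: p=P[l==i].mean(0); print(' lid',p.round(1),st[i,4],'hdg',np.degrees(np.arctan2(p[1]-62,p[0]-654)).round(1))
m=(Z>132)&(Z<148)&(np.hypot(X-654,Y-62)<120)&(np.hypot(X-654,Y-62)>60)
if m.sum()>5: p=np.median(P[m],0); print('knob',m.sum(),p,np.degrees(np.arctan2(p[1]-62,p[0]-654)))
E
python3 m.py w3.png
```

```text
time: 8.6
tool_pos: [650.5, 63.4, 263.0]
tcp_rot: [179.9, 0.2, -14.7]
ft_force: [-0.1, 0.1, 0.2]
finger_gap: 85.6
time: 9.6
tool_pos: [650.5, 63.2, 263.1]
tcp_rot: [-179.8, 0.1, 70.3]
ft_force: [-0.8, 0.6, -0.3]
finger_gap: 85.9
time: 9.8
tool_pos: [650.9, 63.3, 263.9]
tcp_rot: [-179.9, 0.0, 69.7]
ft_force: [0.6, 0.1, -0.8]
finger_gap: 85.4
[650.9  63.3 263.9] [-1.7988e+02  5.0000e-02  6.9700e+01] [  1.1  15.1  70.5   0.   94.5 -68.6]
handle ((651.6395874023438, 63.24821472167969), (19.97198486328125, 64.72830963134766), 71.89533996582031) [649.6484   63.96457] 209.2336975372286 2671
long axis deg 161.9075029265839
rim 3575 (array([652.6,  62.8, 127. ]), np.float64(1.87))
 lid [575.9 103.7 123.8] 3102 hdg 151.9
 lid [591.1   4.4 123.7] 2953 hdg -137.5
 lid [665.5 146.8 123.8] 2728 hdg 82.2
 lid [689.1 -12.3 123.6] 2208 hdg -64.7
 lid [737.2  86.9 118.5] 101 hdg 16.7
 lid [732.5  65.6 118.5] 151 hdg 2.6
knob 283 [733.22056388  75.85033343 138.72308631] 9.916936320365226
```

View pics/w3.png

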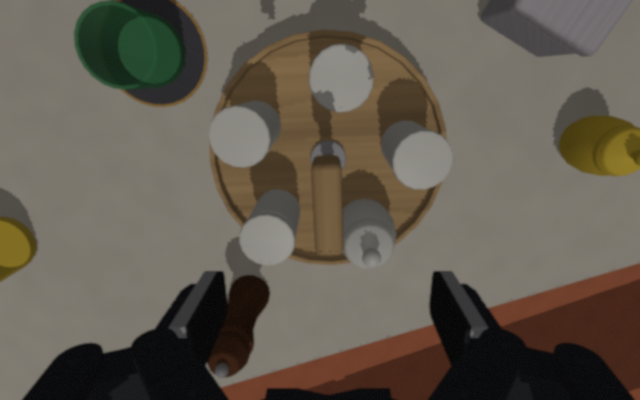

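The wrist view shows the handle at (327,210), with its top end by the post at (328,155) and the knob at (371,255). The finger midline, column ~328, lies on the handle. I go down and close on it.

```bash
python3 -m pendant '[[1,0,1,20,-1.5],[1,0,0,25,0],[1,0,0,20,0],[1,0,0,13,0],[1,0,0,10,0],[1,0,0,0,0]]'
python3 -m pendant '[[0.8,0,0,0,0],[0.6,0,0,0,0],[0.45,0,0,0,0],[0.35,0,0,0,0],[0.25,0,0,0,0],[0.2,0,0,0,0],[0.1,0,0,0,0],[0.1,0,0,0,0],[0.1,0,0,0,0],[0.1,0,0,0,0]]' 30
python3 -m pendant '[[0.1,0,0,0,1],[0.1,0,0,0,1],[0.1,0,0,0,2],[0.1,0,0,0,2],[0.1,0,0,0,3],[0.1,0,0,0,3],[0.1,0,0,0,3],[0.1,0,0,0,2],[0.1,0,0,0,1],[0.1,0,0,0,0]]'
python3 m.py w4.png
```

```text
time: 10.45
tool_pos: [651.6, 62.9, 175.7]
tcp_rot: [-179.9, 0.0, 71.4]
ft_force: [0.1, -0.2, -0.2]
finger_gap: 85.2
time: 11.45
tool_pos: [652.4, 62.4, 177.8]
tcp_rot: [180.0, 0.0, 71.4]
ft_force: [-4.1, -3.8, 5.2]
finger_gap: 18.7
time: 12.45
tool_pos: [652.5, 62.5, 177.8]
tcp_rot: [180.0, 0.0, 53.4]
ft_force: [-2.4, -3.5, 5.1]
finger_gap: 18.8
[652.5  62.5 177.8] [1.7996e+02 1.0000e-02 5.3410e+01] [  1.   16.7  77.6  -0.   85.7 -52.4]
handle ((650.674072265625, 62.22187805175781), (31.40324592590332, 66.24608612060547), 44.92706298828125) [648.6429    65.769104] 209.0144299145177 6029
long axis deg 143.55374903215005
rim 4974 (array([652.7,  62.4, 127. ]), np.float64(1.82))
 lid [592.3 125.4 123.5] 6293 hdg 134.2
 lid [575.7  26.7 123.4] 5399 hdg -155.7
 lid [690.5 138.5 123.4] 4814 hdg 64.5
 lid [660.3 -21.4 123.3] 3176 hdg -85.7
 lid [738.2  60.  118.1] 99 hdg -1.3
```

View pics/w4.png

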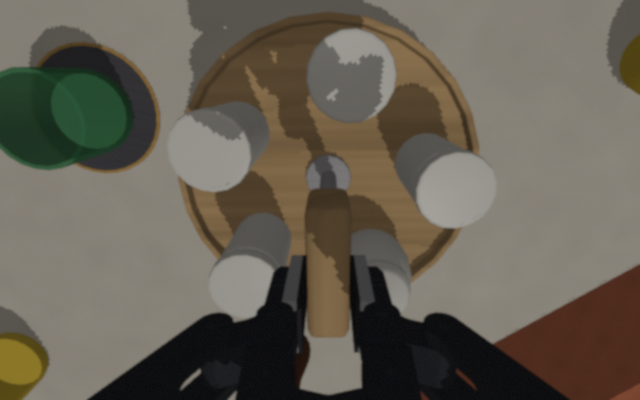

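The grip is good: the handle sits between the pads at (328,260) and the jars have ridden round 18° upright. Forces are below 7 N, so I keep turning smoothly.

```bash
python3 -m pendant '[[0.1,0,0,0,1],[0.1,0,0,0,2],[0.1,0,0,0,3],[0.1,0,0,0,4],[0.1,0,0,0,4],[0.1,0,0,0,4],[0.1,0,0,0,4],[0.1,0,0,0,4],[0.1,0,0,0,4],[0.1,0,0,0,4]]'
python3 -m pendant '[[0.1,0,0,0,4],[0.1,0,0,0,4],[0.1,0,0,0,4],[0.1,0,0,0,4],[0.1,0,0,0,4],[0.1,0,0,0,4],[0.1,0,0,0,4],[0.1,0,0,0,4],[0.1,0,0,0,4],[0.1,0,0,0,4]]'
python3 -m pendant '[[0.1,0,0,0,4],[0.1,0,0,0,4],[0.1,0,0,0,4],[0.1,0,0,0,4],[0.1,0,0,0,4],[0.1,0,0,0,4],[0.1,0,0,0,4],[0.1,0,0,0,3],[0.1,0,0,0,2],[0.1,0,0,0,1]]'
python3 -m pendant '[[0.1,0,0,0,0],[0.1,0,0,0,0]]'
cat > m2.py <<'E'
from h import *
from scipy.optimize import least_squares
import sys
s=r.sense(); print(s["tool_pos"].round(1),s["tcp_rot"].round(2),s["ft_force"].round(1))
best=None
for n in ("wrist","top","scene"):
    im,d=snap(n,sys.argv[1]+n+'.png'); P=cloud(n,d); Z=P[...,2]; X,Y=P[...,0],P[...,1]
    D=np.hypot(X-652.5,Y-62.5)
    m=(Z>44)&(Z<53)&(abs(D-127)<15); c,e=circ(P[m][:,:2],127.)
    mr=(np.hypot(X-479,Y+82)<80)&(im.max(2)<75)&(abs(Z)<8)
    m=((Z>117)&(Z<128)&(D<130)&(im.min(2)>60)).astype(np.uint8); k,l,st,ct=cv2.connectedComponentsWithStats(m)
    print(n,'axis',c[:2],'rest->axis dir from 479.3,-82.2:',np.degrees(np.arctan2(-82.2-c[1],479.3-c[0])).round(1)%360)
    for i in range(1,k):
        if st[i,4]>40: p=P[l==i].mean(0); h=np.degrees(np.arctan2(p[1]-c[1],p[0]-c[0]))%360; print(' lid',p.round(1),st[i,4],'hdg',h.round(1),'mod72',round(h%72,1))
    m=(Z>132)&(Z<148)&(D<120)&(D>60)
    if m.sum()>5: p=np.median(P[m],0); print('knob',m.sum(),p.round(1),np.degrees(np.arctan2(p[1]-c[1],p[0]-c[0]))%360)
    b,g,rr=[im[...,i].astype(int) for i in range(3)]
    m=(g>rr+15)&(g>b+5)&(abs(Z-76)<5)
    if m.sum()>20: print('tumbler',circ(P[m][:,:2],37))
E
python3 m2.py f1
```

```text
time: 13.5
tool_pos: [652.8, 62.7, 177.9]
tcp_rot: [180.0, -0.1, 19.3]
ft_force: [-1.9, -3.6, 3.7]
finger_gap: 18.9
time: 14.5
tool_pos: [653.1, 62.7, 177.8]
tcp_rot: [-180.0, -0.1, -20.7]
ft_force: [0.7, -3.6, 3.6]
finger_gap: 18.9
time: 15.5
tool_pos: [653.4, 62.6, 177.9]
tcp_rot: [-179.9, -0.1, -54.6]
ft_force: [3.1, -3.7, 3.0]
finger_gap: 18.6
time: 15.7
tool_pos: [653.4, 62.6, 177.9]
tcp_rot: [-179.9, -0.1, -54.5]
ft_force: [3.6, -4.1, 2.3]
finger_gap: 19.0
[653.4  62.6 177.9] [-1.7991e+02 -9.0000e-02 -5.4520e+01] [ 3.6 -4.1  2.3]
wrist axis [651.2  63. ] rest->axis dir from 479.3,-82.2: 220.2
 lid [728.8 101.6 123.4] 6633 hdg 26.4 mod72 26.4
 lid [641.8 147.4 123.4] 5577 hdg 96.4 mod72 24.4
 lid [712.    4.6 123.2] 5033 hdg 316.2 mod72 28.2
 lid [570.4  82.1 123.3] 3356 hdg 166.7 mod72 22.7
 lid [622.9 -17.3 118.2] 113 hdg 250.6 mod72 34.6
tumbler (array([479.3, -80.3,  37. ]), np.float64(0.95))
top axis [651.3  62.6] rest->axis dir from 479.3,-82.2: 220.1
 lid [638.2 135.6 122.4] 139 hdg 100.2 mod72 28.2
 lid [567.5  76.3 122.6] 305 hdg 170.7 mod72 26.7
tumbler (array([478.8, -81.8,  37. ]), np.float64(1.46))
scene axis [656.5  62.6] rest->axis dir from 479.3,-82.2: 219.3
 lid [646.  145.7 123.4] 235 hdg 97.2 mod72 25.2
 lid [621.8 -13.8 119.1] 51 hdg 245.6 mod72 29.6
 lid [734.2  98.9 123.5] 273 hdg 25.0 mod72 25.0
 lid [717.2   1.1 123.3] 282 hdg 314.6 mod72 26.6
knob 30 [619.5 -13.1 137.5] 243.95624126986365
tumbler (array([484.2, -81.1,  37. ]), np.float64(1.7))
```

```bash
python3 -m pendant '[[0.1,0,0,0,1],[0.1,0,0,0,2],[0.1,0,0,0,3],[0.1,0,0,0,4],[0.1,0,0,0,4],[0.1,0,0,0,3.5],[0.1,0,0,0,3],[0.1,0,0,0,1.5],[0.1,0,0,0,0.5],[0.1,0,0,0,0]]'
python3 -m pendant '[[0.1,0,0,0,0],[0.1,0,0,0,0],[0.1,0,0,0,0]]'
python3 m2.py f2
python3 - <<'E'
import cv2,numpy as np
a=cv2.imread('pics/f2wrist.png');b=cv2.imread('pics/f2scene.png')[110:310,150:470];c=cv2.imread('pics/f2top.png')[110:310,160:480]
cv2.imwrite('pics/f2.png',np.vstack([np.hstack([cv2.resize(b,(400,250)),cv2.resize(c,(400,250))]),np.hstack([cv2.resize(a,(400,250)),np.zeros((250,400,3),np.uint8)])]))
E
```

```text
time: 16.85
tool_pos: [653.5, 62.4, 177.9]
tcp_rot: [-179.9, -0.1, -77.0]
ft_force: [4.7, -5.1, 4.0]
finger_gap: 18.9
time: 17.15
tool_pos: [653.5, 62.4, 177.8]
tcp_rot: [-179.9, -0.1, -77.0]
ft_force: [4.0, -5.0, 2.7]
finger_gap: 19.1
[653.5  62.4 177.8] [-1.7987e+02 -7.0000e-02 -7.7020e+01] [ 4.  -5.   2.7]
wrist axis [651.1  63.4] rest->axis dir from 479.3,-82.2: 220.3
 lid [737.7  69.4 123.4] 6626 hdg 3.9 mod72 3.9
 lid [674.7 145.  123.4] 5576 hdg 73.9 mod72 1.9
 lid [685.1 -13.8 123.3] 5042 hdg 293.8 mod72 5.8
 lid [583.9 112.  123.3] 3338 hdg 144.1 mod72 0.1
 lid [5.945e+02 3.000e-01 1.183e+02] 116 hdg 228.1 mod72 12.1
tumbler (array([ 518.1, -139.8,   37. ]), np.float64(0.8))
top axis [651.5  62.6] rest->axis dir from 479.3,-82.2: 220.1
 lid [682.4 -30.1 122.3] 123 hdg 288.4 mod72 0.4
 lid [660.2 137.9 122.5] 66 hdg 83.4 mod72 11.4
 lid [579.2 107.3 122.8] 310 hdg 148.3 mod72 4.3
knob 10 [586.7  12.1 137.2] 217.91312790765383
tumbler (array([478.6, -81.7,  37. ]), np.float64(1.47))
scene axis [656.5  62.5] rest->axis dir from 479.3,-82.2: 219.2
 lid [594.4   6.1 119.4] 51 hdg 222.2 mod72 6.2
 lid [678.9 143.8 123.4] 243 hdg 74.6 mod72 2.6
 lid [689.7 -16.9 123.4] 271 hdg 292.7 mod72 4.7
 lid [742.3  67.3 123.5] 282 hdg 3.2 mod72 3.2
knob 29 [593.5   7.6 137.2] 221.0846056290115
tumbler (array([484.3, -81.1,  37. ]), np.float64(1.56))
```

View pics/f2.png

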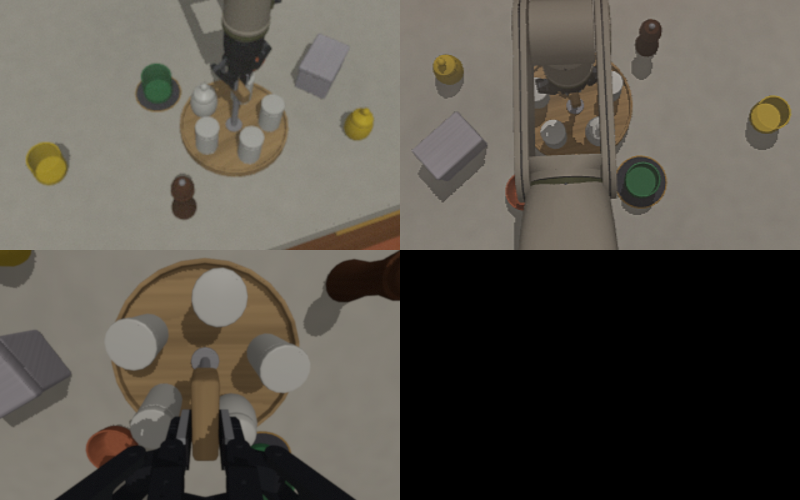

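The scene panel shows the pot (204,98) facing the tumbler and rest (157,92), with all jars upright and the bystanders in place. I do one last heading fit from the lids, leaving the centre and radius free.

Run:
```python
import numpy as np
from scipy.optimize import least_squares
def fit(L,k,x0=(652,62,220)):
    L=np.array(L);k=np.array(k)
    def f(x): a=np.radians(x[2]+72*k); return np.r_[L[:,0]-x[0]-85*np.cos(a),L[:,1]-x[1]-85*np.sin(a)]
    s=least_squares(f,x0); return s.x.round(2),np.abs(s.fun).max().round(2)
print('wrist',fit([(737.7,69.4),(674.7,145),(685.1,-13.8),(583.9,112)],[2,3,1,4]))
print('scene',fit([(742.3,67.3),(678.9,143.8),(689.7,-16.9),(593.5,7.6)],[2,3,1,0]))
print('scene no knob',fit([(742.3,67.3),(678.9,143.8),(689.7,-16.9)],[2,3,1]))
w=fit([(575.9,103.7),(591.1,4.4),(665.5,146.8),(689.1,-12.3)],[2,3,1,4],(652,62,8)); print('wrist start',w)
print('scene start',fit([(597,1.9),(671.9,145.4),(695.3,-14.5),(742.4,73.7)],[3,1,4,0],(652,62,8)))
print('top start',fit([(689.3,-14.4),(666.3,145.1),(590.7,2),(575.3,102.6),(735,74.6)],[4,1,3,2,0],(652,62,8)))
# rest from the first wrist picture
import h,cv2
from scipy.spatial.transform import Rotation as R
im=cv2.imread('pics/w1.png');K=np.array([[358.84,0,327.915],[0,358.84,199.337],[0,0,1]])
m=np.zeros(im.shape[:2],bool);m[95:215,90:215]=True;m&=im.max(2)<62;m=h.big(m)
c=max(cv2.findContours(m.astype(np.uint8),0,cv2.CHAIN_APPROX_NONE)[0],key=len)[:,0]
d=np.c_[c,np.ones(len(c))]@np.linalg.inv(K).T@R.from_euler('xyz',[160.887663,.0714759,-48.3671966],degrees=True).as_matrix().T
e=np.array([664.737,-164.755,374.286]);P=(e-d*(e[2]/d[:,2])[:,None])[:,:2];print('rest wrist',h.circ(P))
```

```text
wrist (array([653.85,  64.76, 219.06]), np.float64(1.89))
scene (array([658.11,  61.76, 219.85]), np.float64(0.65))
scene no knob (array([657.89,  61.66, 219.84]), np.float64(0.4))
wrist start (array([651.43,  63.73,   8.34]), np.float64(0.73))
scene start (array([657.83,  61.49,   8.34]), np.float64(0.47))
top start (array([651.32,  61.98,   8.28]), np.float64(1.08))
rest wrist (array([478.2, -80.1,  55.5]), np.float64(0.26))
```

```bash
python3 -c "
from bench import hand_in,r
s=r.sense();print(s['time'],s['finger_gap'],abs(s['qd']).max());print(hand_in())"
```

```text
17.3 18.460620524949544 0.18307004710338104
the job is handed in; nothing more can be done
None
```

I slid the green tumbler onto the stone rest, turned the carousel until the sugar pot faced it, and handed the job in at 17.3 s. The gripper is still closed on the handle.

- **Tumbler:** I held it lightly (20 N) and slid it 185 mm along the counter without raising it. The top camera's last check put its axis about 1 mm from the rest's centre. The foot may be up to 25 mm off centre and still lie fully inside.
- **Carousel:** I turned it smoothly by about 148° clockwise. The pot's heading is about 219.1–219.9°, against a target of 219.0–220.0° depending on the camera. That spread means squareness is only confirmed to about 1°.
- **Other things:** In the last pictures all the jars stood upright and the other things looked unmoved; I did not measure them again. The terracotta bowl was partly hidden by the arm.
- **Grip and forces:** The fingers read 18–19 mm apart on the 20 mm handle, and the arm was still. Every wrist force reading stayed below 8 N.

**Disagreements between cameras:**
- The scene camera put the carousel's axis and the tumbler about 5 mm farther in x than the other cameras.
- The last wrist picture gave a tumbler position of (518, −140). The gripper hid most of the glass in that view, so I discarded it. The other two cameras still showed the glass on the rest.

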